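# Find the spacer that fits the specimen vice

## Task

The jaws of the small sprung vice have been left at an unknown opening. Try the three spacers gently by feel, never forcing one, to find the one that the sprung jaw grips snugly, neither loose nor too thick, and leave it square and upright between the jaws, fully home on the seat and against the fixed jaw. The other two must end up standing upright in their tray; leave the flask and the canister alone.

Things in the scene. Friction and masses are not known exactly. Their poses are not given: they have to be found in the camera images.
- vice: green sprung specimen vice screwed to the bench, 62 x 165 mm. Origin on the bench top, z up; y points across the gap from the fixed jaw to the sprung jaw (to the screw knob), x along the jaws, which are 46 mm long (x -23 to 23). The sprung jaw's face stands 8.5 to 19.5 mm from the fixed one, unknown; its carriage is locked.
- fixed_jaw: the fixed jaw, origin and axes as the vice. Its steel face is the plane y = 0. Both jaw faces are upright from the seat to z = 40 mm, then slope outwards by 4 mm over 10 mm as a lead-in; tops at z = 50 mm, nothing near is higher
- vice_seat (a point): on the seat (slot floor, z = 20 mm above the bench), 8 mm in y from the fixed face, mid-jaw; axes as the vice. The right spacer is 0 to 4 mm thicker than the opening, slides down the last 20 mm against 2 to 10 N of drag and stays pinched; a thinner one drops in and stays loose, a thicker one stops in the lead-in, over 15 mm short of the seat
- vice_spring (a point): mid-jaw point of the vice over its sprung half, 30 mm in y from the fixed face, 50 mm above the bench; it does not show the opening. The sprung face gives way by up to 4 mm with a spring force of 4 to 5.6 N, then meets a hard stop. A fitting spacer let go in the slot is pushed against the fixed jaw, and drags when lifted a little
- spacer_tray: low wooden tray fixed to the bench, 76 x 190 mm with a 12 mm high rim, 4 mm walls, floor 4 mm above the bench. Origin under its centre; its long side is its y axis. The spacers stand in it in a row along y, about 50 mm apart, their thickness roughly along its y
- flask_mid (a point): loose conical glass flask with violet contents, 62 mm across, 102 mm tall, a bystander; the point is half-way up
- can_mid (a point): loose black canister with white lid, 37 mm across, 64 mm tall, a bystander; the point is half-way up
- spacer_blue_mid (a point): centre (half-way up) of the aluminium spacer with a blue band round its top: bar 12 mm thick along its y, 30 mm wide along its x, 75 mm tall along z, foot rounded by 2 mm, 70 to 120 g. Grip it across its 30 mm width, fingertips at least 33 mm above its foot to clear the jaws. Either side may face the fixed jaw
- spacer_yellow_mid (a point): centre (half-way up) of the aluminium spacer with a yellow band round its top: bar 16 mm thick along its y, 30 mm wide along its x, 75 mm tall along z, foot rounded by 2 mm, 70 to 120 g. Grip it across its 30 mm width, fingertips at least 33 mm above its foot to clear the jaws. Either side may face the fixed jaw
- spacer_red_mid (a point): centre (half-way up) of the aluminium spacer with a red band round its top: bar 20 mm thick along its y, 30 mm wide along its x, 75 mm tall along z, foot rounded by 2 mm, 70 to 120 g. Grip it across its 30 mm width, fingertips at least 33 mm above its foot to clear the jaws. Either side may face the fixed jaw

How it is judged:
By the outcome, as a careful person would: the job done as asked, in the order asked, and still so for the second after the job is handed in, with the robot touching nothing.
It also fails if it takes over 72 s, if anything falls off the work surface, if the arm or the gripper's body presses on something with over 40 N, if the wrist force passes 120 N, or if a joint passes its speed limit or range.

## Robot

A 7-joint arm with a two-finger parallel gripper is mounted at the origin on a cart in front of the work surface, level with it; the furniture and walls round the work are solid. World frame = base frame: x ahead of the robot, y to its left, z up, the work surface at z = 0. Lengths are in m, angles in rad, forces in N, time in s.
With the tool pointing down it reaches from about 0.35 to 0.9 m from the base axis. Payload 8.1 kg.
Tool frame: the origin (TCP) lies midway between the tips of the shut fingers; the grasp point (between the pads) lies 19 mm behind it; x points along the fingers, y is the direction in which the jaws open and shut, and the axes are right-handed (so a half turn about x gives the same grasp; the last joint's range is limited). The gripper opens to 85 mm and grips with 20 to 120 N. Pads are 22 mm wide; open, the fingers measure 114 mm over their backs; the gripper's body (76 mm by 85 mm) begins 54 mm behind the grasp point. The pads swing forward as they close: fully open they stand 13 mm farther back than shut.
Start: joints at [1.103, 0.434, 0.025, 1.573, -0.012, 1.134, -0.075], TCP at [0.223, -0.584, 0.231] pointing down, gripper open.
Joint ranges: [-2.62, 2.62], [-0.44, 2.09], [-1.27, 1.32], [0.08, 2.57], [-1.32, 4.46], [0.12, 2], [-2.74, 2.74]. Speed limits (rad/s): [2.22, 2.22, 3.01, 3.01, 3.14, 3.14, 3.14].

## Interface

Orientations are given as a unit quaternion [w, x, y, z].
In Python, from station import bot gives the robot as it stands.
- The arm moves only by the tool servo_tool, never from a script. Its argument "moves" is one flat list of numbers, 7 for each row, row after row: the shift along the tool's x, y, z in m, then the turn, a rotation vector about the tool's x, y, z in degrees, then the gripper command: -1 is shut, 1 is fully open, values between are in proportion. A call has 1 to 12 rows; each row shifts and turns the commanded pose from where the row before left it, along the tool's axes as they then stand; what a row does not reach is not made up. A row lasts 1/10 s, in which the tool goes at most 50 mm and 8.59 degrees, less where a joint would pass 70% of its speed; a pose out of reach is approached as far as the arm can. A call is refused whole if a number of a shift passes 0.05 or a number of a turn 8.59, either way. A call with a gripper value outside its range is refused whole. The fingers move at their own pace and stop on an object; "squeeze" is the grip in N (left out, the last holds). Time passes only in rows, so rows that do not move let the fingers close. It gives the time, the measured TCP pose, the force and the opening at its end, in the units of the state.
- bot.read_state(): the state, without advancing time (a new reading comes with each control period).
- bot.camera(name): name is "side" or "top"; returns a dict with "img" (480x640x3 uint8, red, green, blue), "fx", "fy", "cx", "cy" (pixels), "rvec" (rotation vector, rad) and "tvec" (3), from world to camera coordinates, as OpenCV has them. Camera axes: x right, y down, z forward; pixel columns grow to the right and rows downward; lengths in m; the calibration is good to about 2 mm. A picture is of the moment at which its call begins. There is no depth.
- bot.finish_job(): hands the job in, once; it reports no verdict.
The state is a dict: "time": time; "joints": joint angles; "joint_vel": joint speeds; "joint_efforts": joint torques, N m; "tool_pos": TCP position; "eef_rot": TCP orientation; "ft_force": force on the tool from outside, world axes, zero at the start; "moment": the same for the moment, N m; "finger_gap": opening from 0.0 (shut) to 1.0 (fully open).
Only numpy, scipy, OpenCV 4.12 (cv2) and the standard library are available. Lean on these libraries where they do the work, as an engineer would, in place of code of your own. Each camera call takes 0.05 s, during which the arm holds its last target. There are 200 camera calls.

## Working session

There is one attempt and no reset: what is moved stays moved. The work goes in short steps, Python scripts to look and compute and a tool call to move; the robot and the scene stay as the last step left them, time stands still between calls to the robot, and variables do not carry over. Pictures are saved under pics/ and viewed, about 8 in all and at most 12, crops included, and the job is handed in when it is done.

Besides the shell and the picture viewer there is one more tool, called after "Request:" as name(argument=value, ...) on one line, values as JSON. servo_tool: Moves the arm, as the interface text tells. Its arguments: {"type":"object","properties":{"moves":{"type":"array"},"squeeze":{"type":"number"}},"required":["moves"]}

```bash
mkdir -p pics; cat > h.py <<'E'
import numpy as np, cv2
from station import bot
def cam(n):
    c=bot.camera(n); c['R']=cv2.Rodrigues(np.array(c['rvec'],float))[0]; c['t']=np.array(c['tvec'],float).ravel(); return c
def ray(c,u,v):
    d=c['R'].T@np.array([(u-c['cx'])/c['fx'],(v-c['cy'])/c['fy'],1]); return -c['R'].T@c['t'],d
def onz(c,u,v,z):
    o,d=ray(c,u,v); return o+d*(z-o[2])/d[2]
def proj(c,p):
    q=c['R']@np.array(p)+c['t']; return np.array([c['fx']*q[0]/q[2]+c['cx'],c['fy']*q[1]/q[2]+c['cy']])
def save(c,n,crop=None,s=1):
    im=c['img'][:,:,::-1]
    if crop: x0,y0,x1,y1=crop; im=im[y0:y1,x0:x1]
    cv2.imwrite('pics/'+n,cv2.resize(im,None,fx=s,fy=s,interpolation=cv2.INTER_CUBIC))
E
python3 - <<'E'
from h import *
for n in('top','side'):
    c=cam(n); save(c,n+'0.png'); print(n,c['fx'],c['cx'],c['cy'],-c['R'].T@c['t'],c['R'])
    np.savez(n+'0.npz',**c)
print(bot.read_state())
E
```

```text
top 593.8548025876709 321.65221910415323 246.03666105321628 [0.50442164 0.23273812 0.99117967] [[ 0.026544   -0.9994573   0.01950673]
 [-0.99759137 -0.02773532 -0.06357834]
 [ 0.06408486 -0.01777213 -0.99778619]]
side 456.10751332015786 314.5719935285817 245.77023841624924 [0.1745265  0.91991456 0.4093724 ] [[-0.85745944 -0.51455021  0.00117595]
 [-0.19865913  0.32894066 -0.92321861]
 [ 0.47465551 -0.79185613 -0.38427337]]
{'time': 0.1, 'joints': array([ 1.10337682,  0.43515988,  0.02493938,  1.57398669, -0.01161386,
        1.13399546, -0.07509022]), 'joint_vel': array([-0.00047336, -0.00202486,  0.00046131, -0.00186508, -0.0007735 ,
       -0.00086374, -0.00050011]), 'joint_efforts': array([ 3.16598693e-03, -6.71755958e+01,  1.02753282e+00, -3.16903389e+01,
        1.55832153e-02,  7.22011726e-03, -2.51877589e-05]), 'tool_pos': array([ 0.22280435, -0.58346306,  0.23060746]), 'eef_rot': array([-0.12777654, -0.69525242, -0.12873773,  0.69550257]), 'ft_force': array([-0.52064039,  0.62417596,  1.41332108]), 'moment': array([-0.0001594 ,  0.0335843 ,  0.01859449]), 'finger_gap': 0.9975297603143541}
```

View pics/top0.png

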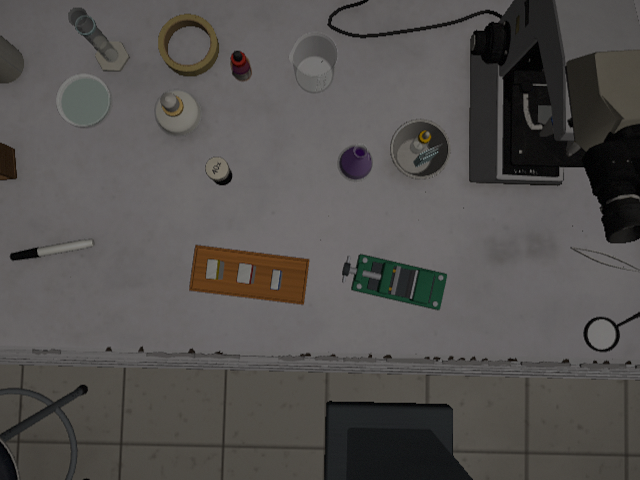

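View pics/side0.png

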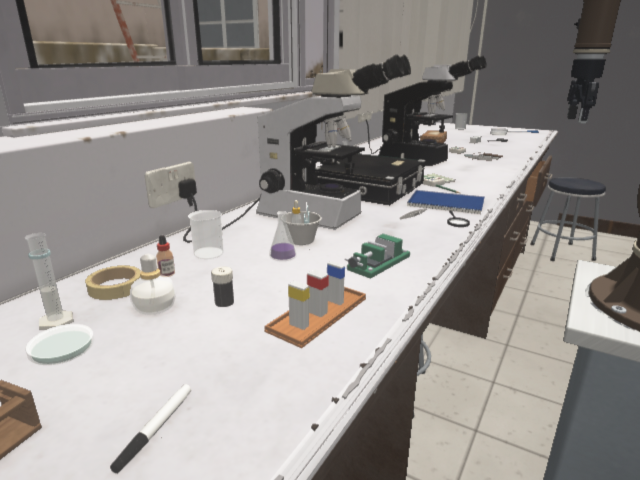

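The top view shows the tray at about (250,275), with spacers yellow, red and blue from left to right, and the vice at about (400,282) with its knob to the left (+y). I'll zoom in on both.

```bash
python3 - <<'E'
from h import *
t=dict(np.load('top0.npz')); s=dict(np.load('side0.npz'))
a=cv2.resize(t['img'][235:320,180:460,::-1],None,fx=2.85,fy=2.85,interpolation=cv2.INTER_CUBIC)
b=cv2.resize(s['img'][225:345,255:420,::-1],None,fx=2.7,fy=2.7,interpolation=cv2.INTER_CUBIC)
im=np.zeros((a.shape[0]+b.shape[0],800,3),np.uint8); im[:a.shape[0],:a.shape[1]]=a; im[a.shape[0]:,:b.shape[1]]=b
im=np.clip(im*1.6,0,255).astype(np.uint8); print(im.shape); cv2.imwrite('pics/z0.png',im)
img=t['img'][235:320,180:460]; hsv=cv2.cvtColor(img,cv2.COLOR_RGB2HSV)
def rects(m,n):
    for k in cv2.findContours(m,cv2.RETR_EXTERNAL,cv2.CHAIN_APPROX_NONE)[0]:
        if cv2.contourArea(k)>60:
            r=cv2.boxPoints(cv2.minAreaRect(k))+[180,235]; print(n,cv2.contourArea(k),r.round(1).tolist())
# tray wood, closed
wood=cv2.inRange(hsv,(5,90,40),(20,255,255)); rects(cv2.morphologyEx(wood,cv2.MORPH_CLOSE,np.ones((9,9))),'tray')
green=cv2.inRange(hsv,(60,90,25),(95,255,255)); rects(cv2.morphologyEx(green,cv2.MORPH_CLOSE,np.ones((9,9))),'vice')
white=cv2.inRange(hsv,(0,0,130),(180,80,255)); white[:, 130:]=0
m=np.zeros_like(white);m[15:58,15:122]=white[15:58,15:122]; rects(m,'sp')
E
```

```text
(566, 800, 3)
tray 5079.0 [[188.8, 289.7], [194.4, 244.7], [308.9, 259.0], [303.2, 304.0]]
vice 3142.0 [[351.1, 289.3], [359.3, 253.8], [447.1, 274.0], [439.0, 309.5]]
```

View pics/z0.png

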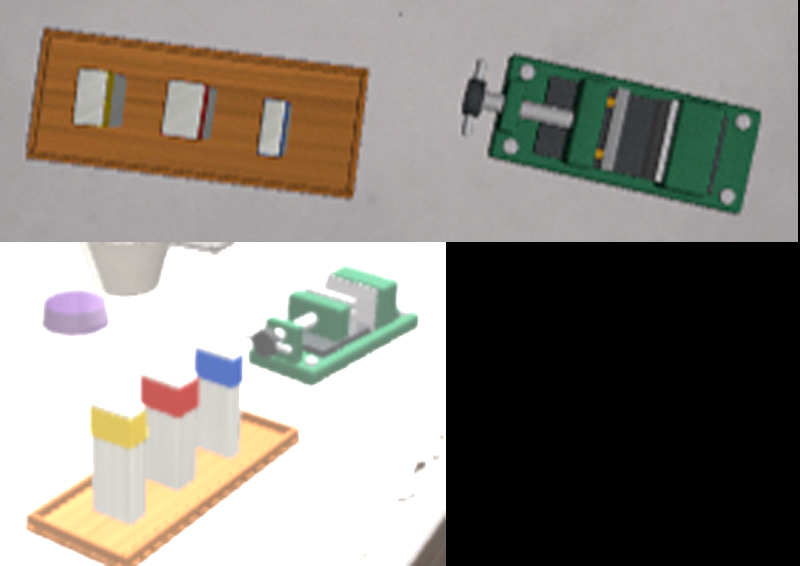

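```bash
python3 - <<'E'
from h import *
t=dict(np.load('top0.npz'))
g=cv2.cvtColor(t['img'],cv2.COLOR_RGB2GRAY).astype(np.float32)
# vice plate corners
B=np.array([[351.1,289.3],[359.3,253.8],[447.1,274.0],[439.0,309.5]])
W=[onz(t,*b,0.01)for b in B]; print('vice corners',np.round(W,4).tolist())
yv=(W[1]-W[2]+W[0]-W[3]); yv[2]=0; yv/=np.linalg.norm(yv); print('yv ang',np.degrees(np.arctan2(yv[1],yv[0])))
c0=(W[0]+W[1]+W[2]+W[3])/4; print(c0,np.linalg.norm(W[0]-W[1]),np.linalg.norm(W[1]-W[2]))
tr=[onz(t,*b,0.012)for b in [[188.8,289.7],[194.4,244.7],[308.9,259.0],[303.2,304.0]]]
ty=tr[1]-tr[2]; print('tray',np.mean(tr,0),np.degrees(np.arctan2(ty[1],ty[0])),np.linalg.norm(ty),np.linalg.norm(tr[0]-tr[1]))
# rectify at z=.05: 1px=0.25mm, around vice centre, u=-yv (fixed jaw right), v=-xv
xv=np.array([yv[1],-yv[0],0])
def rect(c,xa,ya,z,h,w,s,name):
    pts=[];dst=[]
    for a,b in((-w,-h),(w,-h),(w,h),(-w,h)):
        p=np.array([*c[:2],z])-ya*a-xa*b; pts.append(proj(t,p)); dst.append([(a+w)/s,(b+h)/s])
    H=cv2.getPerspectiveTransform(np.float32(pts),np.float32(dst))
    return cv2.warpPerspective(t['img'][:,:,::-1],H,(int(2*w/s),int(2*h/s)),flags=cv2.INTER_CUBIC)
v=rect(c0,xv,yv,.05,.04,.05,.000125,'v')
ta=np.radians(97); 
tyv=ty/np.linalg.norm(ty);tyv[2]=0;txv=np.array([tyv[1],-tyv[0],0])
s=rect(np.mean(tr,0),txv,tyv,.079,.04,.1,.00025,'s')
for i in range(0,801,80): cv2.putText(v,str(i//80*10-50),(i,10),0,.35,(0,0,255)); cv2.line(v,(i,12),(i,18),(0,0,255))
for i in range(0,801,80): cv2.putText(s,str(i//80*20-100),(i,10),0,.35,(0,0,255)); cv2.line(s,(i,12),(i,18),(0,0,255))
v=v[60:600] if 0 else v
im=np.vstack([v[:,:][100:420] , s[:270]]) if 0 else np.vstack([cv2.resize(v,(800,320)),s[:280]])
print(im.shape); cv2.imwrite('pics/r0.png',np.clip(im*1.6,0,255).astype(np.uint8))
gv=cv2.cvtColor(v,cv2.COLOR_BGR2GRAY); print('profile mm from c0 (right +):')
p=gv[290:350].mean(0); print([(round(-50+i*.125,1),int(p[i])) for i in range(200,640,8)])
print(c0,yv,xv,np.mean(tr,0),tyv,txv)
E
```

```text
vice corners [[0.4973, 0.1648, 0.01], [0.5563, 0.1526, 0.01], [0.5268, 0.0061, 0.01], [0.4679, 0.0188, 0.01]]
yv ang 78.60863562776049
[0.51206056 0.08555747 0.01      ] 0.060250525359106154 0.14940151951284555
tray [0.51745328 0.33362028 0.012     ] 84.44361617452148 0.1898861696682361 0.07431227540503665
(600, 800, 3)
profile mm from c0 (right +):
[(-25.0, 47), (-24.0, 47), (-23.0, 48), (-22.0, 49), (-21.0, 46), (-20.0, 39), (-19.0, 36), (-18.0, 33), (-17.0, 29), (-16.0, 41), (-15.0, 68), (-14.0, 82), (-13.0, 82), (-12.0, 82), (-11.0, 86), (-10.0, 85), (-9.0, 66), (-8.0, 45), (-7.0, 35), (-6.0, 35), (-5.0, 36), (-4.0, 36), (-3.0, 37), (-2.0, 37), (-1.0, 37), (0.0, 37), (1.0, 37), (2.0, 37), (3.0, 38), (4.0, 37), (5.0, 37), (6.0, 36), (7.0, 34), (8.0, 31), (9.0, 31), (10.0, 33), (11.0, 36), (12.0, 37), (13.0, 33), (14.0, 30), (15.0, 49), (16.0, 88), (17.0, 114), (18.0, 107), (19.0, 71), (20.0, 34), (21.0, 24), (22.0, 33), (23.0, 43), (24.0, 46), (25.0, 46), (26.0, 46), (27.0, 46), (28.0, 46), (29.0, 46)]
[0.51206056 0.08555747 0.01      ] [0.19750959 0.98030095 0.        ] [ 0.98030095 -0.19750959  0.        ] [0.51745328 0.33362028 0.012     ] [0.09682526 0.9953014  0.        ] [ 0.9953014  -0.09682526  0.        ]
```

View pics/r0.png

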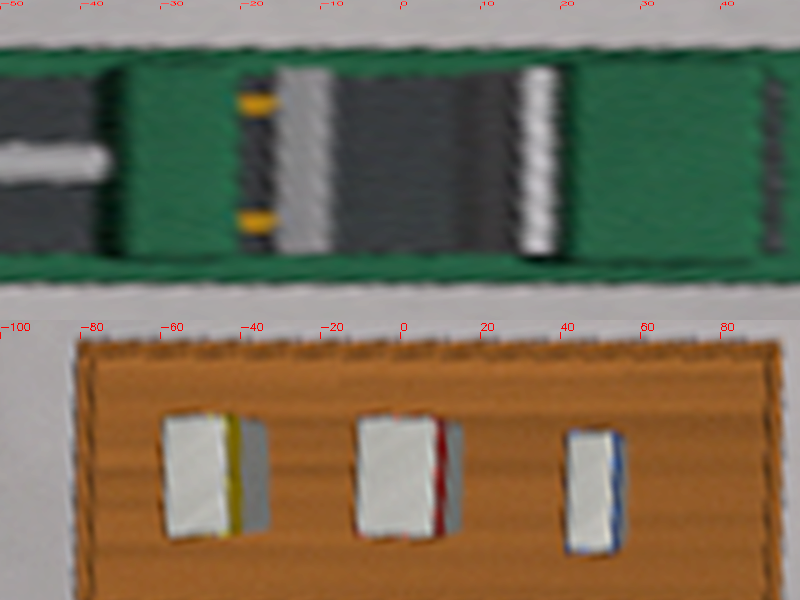

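The rectified picture shows the vice (top) with the fixed plate's top at +15 to +19 mm, the shaded fixed face at about +6 to +15, and the sprung plate at -15.5 to -9. That puts the opening at about 18.5 mm, so red is the first one to try. The spacers (bottom) are nearly square in the tray. Next I'll work out the poses and check the microscope for clearance.

```bash
python3 - <<'E'
from h import *
from scipy.spatial.transform import Rotation as Ro
t=dict(np.load('top0.npz')); s=dict(np.load('side0.npz'))
hsv=cv2.cvtColor(t['img'],cv2.COLOR_RGB2HSV); 
for n,(x0,x1) in dict(yellow=(200,224),red=(232,258),blue=(268,286)).items():
    S=6; im=cv2.resize(t['img'][255:298,x0:x1],None,fx=S,fy=S,interpolation=cv2.INTER_CUBIC)
    h=cv2.cvtColor(im,cv2.COLOR_RGB2HSV); m=cv2.inRange(h,(0,0,130),(180,50,255))
    k=max(cv2.findContours(m,cv2.RETR_EXTERNAL,cv2.CHAIN_APPROX_NONE)[0],key=cv2.contourArea)
    b=(cv2.boxPoints(cv2.minAreaRect(k))+.5)/S-.5+[x0,255]
    P=np.array([onz(t,*q,.079) for q in b]); e=[P[1]-P[0],P[2]-P[1]]; l=[np.linalg.norm(a) for a in e]
    w=e[int(np.argmax(l))]; w=w*np.sign(w[0]); print(n,P.mean(0).round(4),np.round(l,4),'x-dir deg',np.degrees(np.arctan2(w[1],w[0])).round(1))
c0=np.array([0.51206,0.08556]);yv=np.array([.1975,.9803])
print('y0',c0-yv*.0112,'tgt red centre',c0-yv*(.0112-.010))
def tri(a,b):
    o1,d1=ray(t,*a);o2,d2=ray(s,*b);A=np.c_[d1,-d2];q=np.linalg.lstsq(A,o2-o1,rcond=None)[0];return (o1+d1*q[0]+o2+d2*q[1])/2,np.linalg.norm(A@q-o2+o1)
print('eyepiece',tri((622,235),(398,62)),tri((622,235),(372,78)))
st=bot.read_state(); q=st['eef_rot']; R=Ro.from_quat(np.r_[q[1:],q[0]]).as_matrix(); print(R.round(3))
E
```

```text
Traceback (most recent call last):
ValueError: max() iterable argument is empty
```

```bash
cat > m.py <<'E'
from h import *
from scipy.spatial.transform import Rotation as Ro
t=dict(np.load('top0.npz')); s=dict(np.load('side0.npz'))
for n,(x0,x1) in dict(yellow=(200,224),red=(232,258),blue=(268,286)).items():
    S=6; im=cv2.resize(t['img'][255:298,x0:x1],None,fx=S,fy=S,interpolation=cv2.INTER_CUBIC)
    h=cv2.cvtColor(im,cv2.COLOR_RGB2HSV); m=cv2.inRange(h,(0,0,100),(180,60,255))
    if n=='red': print('V',np.percentile(h[...,2],[5,50,95]))
    k=max(cv2.findContours(m,cv2.RETR_EXTERNAL,cv2.CHAIN_APPROX_NONE)[0],key=cv2.contourArea)
    b=(cv2.boxPoints(cv2.minAreaRect(k))+.5)/S-.5+[x0,255]
    P=np.array([onz(t,*q,.079) for q in b]); e=[P[1]-P[0],P[2]-P[1]]; l=[np.linalg.norm(a) for a in e]
    w=e[int(np.argmax(l))]; w=w*np.sign(w[0]); print(n,P.mean(0).round(4),np.round(l,4),'x-dir deg',np.degrees(np.arctan2(w[1],w[0])).round(1))
c0=np.array([0.51206,0.08556]);yv=np.array([.1975,.9803])
print('y0',c0-yv*.0112,'tgt red centre',c0-yv*(.0112-.010))
def tri(a,b):
    o1,d1=ray(t,*a);o2,d2=ray(s,*b);A=np.c_[d1,-d2];q=np.linalg.lstsq(A,o2-o1,rcond=None)[0];return (o1+d1*q[0]+o2+d2*q[1])/2,np.linalg.norm(A@q-o2+o1)
print('eyepiece',tri((622,235),(398,62)),tri((622,235),(372,78)))
st=bot.read_state(); q=st['eef_rot']; R=Ro.from_quat(np.r_[q[1:],q[0]]).as_matrix(); print(R.round(3))
E
python3 m.py
```

```text
yellow [0.5236 0.3842 0.079 ] [0.0292 0.0147] x-dir deg -3.9
V [ 71.  93. 114.]
red [0.5183 0.3343 0.079 ] [0.0293 0.0188] x-dir deg -6.9
blue [0.5098 0.2863 0.079 ] [0.029  0.0105] x-dir deg -6.4
y0 [0.509848   0.07458064] tgt red centre [0.511823   0.08438364]
eyepiece (array([ 0.56372286, -0.08098522,  0.39767463]), np.float64(0.0033377641291453646)) (array([ 0.59224004, -0.0825717 ,  0.36825876]), np.float64(0.06113389186739881))
[[-0.001  0.357 -0.934]
 [ 0.001 -0.934 -0.357]
 [-1.    -0.001  0.   ]]
```

Request:
servo_tool(moves=[0,-0.027,-0.0286,0,0,0,1,0,-0.027,-0.0286,0,0,0,1,0,-0.027,-0.0286,0,0,0,1,0,-0.027,-0.0286,0,0,0,1,0,-0.027,-0.0286,0,0,0,1,0,-0.027,-0.0286,0,0,0,1,0,-0.027,-0.0286,0,0,0,1,0,-0.027,-0.0286,0,0,0,1,0,-0.032,-0.0193,0,0,0,1,0,-0.032,-0.0193,0,0,0,1,0,-0.032,-0.0193,0,0,0,1,0,-0.032,-0.0193,0,0,0,1], squeeze=30)

```text
time: 1.3
tool_pos: [0.3859, -0.1518, 0.2312]
eef_rot: [-0.128, -0.695, -0.128, 0.695]
ft_force: [1.1, 0.4, 0.3]
finger_gap: 0.997
```

Request:
servo_tool(moves=[0,-0.032,-0.0193,0,0,0,1,0,-0.032,-0.0193,0,0,0,1,0,-0.0347,-0.0168,0,0,0,1,0,-0.0347,-0.0168,0,0,0,1,0,-0.0347,-0.0168,0,0,0,1,0,-0.0347,-0.0168,0,0,0,1,0,-0.0347,-0.0168,0,0,0,1,0,-0.0347,-0.0168,0,0,0,1,0,-0.0274,-0.0314,0,0,0,1,0,-0.0274,-0.0314,0,0,0,1,0,-0.0274,-0.0314,0,0,0,1,0,-0.0274,-0.0314,0,0,0,1])

```text
time: 2.5
tool_pos: [0.4981, 0.299, 0.2308]
eef_rot: [-0.128, -0.695, -0.128, 0.696]
ft_force: [0.2, 0.2, 1.0]
finger_gap: 0.999
```

Request:
servo_tool(moves=[0,-0.0274,-0.0314,-7.8,0,0,1,0,0,0,-7.8,0,0,1,0,0,0,-7.8,0,0,1,0,0,0,-7.8,0,0,1,0,0,0,-7.8,0,0,1,0,0,0,-7.8,0,0,1,0,0,0,-7.8,0,0,1,0,0,0,-7.6,0,0,1,0,0,0,0,0,0,1,0,0,0,0,0,0,1])

```text
time: 3.5
tool_pos: [0.517, 0.3344, 0.2309]
eef_rot: [-0.468, -0.53, -0.468, 0.53]
ft_force: [0.4, 0.8, 0.5]
finger_gap: 0.998
```

```bash
cat > d.py <<'E'
import sys; from h import *
from scipy.spatial.transform import Rotation as Ro
def delta(p,yaw):
    st=bot.read_state(); q=st['eef_rot']; C=Ro.from_quat(np.r_[q[1:],q[0]])
    y=np.radians(yaw); ty=np.array([np.cos(y),np.sin(y),0]); tx=np.array([0,0,-1.]); T=Ro.from_matrix(np.c_[tx,ty,np.cross(tx,ty)])
    print('t',round(st['time'],2),'pos',st['tool_pos'].round(4),'F',st['ft_force'].round(1),'gap',round(st['finger_gap'],3))
    print('tool shift mm',(C.inv().apply(np.array(p)-st['tool_pos'])*1000).round(1),'turn deg',np.degrees((C.inv()*T).as_rotvec()).round(2))
if __name__=='__main__': a=list(map(float,sys.argv[1:])); delta(a[:3],a[3])
E
python3 d.py 0.5183 0.3343 0.04 -6.9
```

```text
t 3.5 pos [0.517  0.3344 0.2309] F [0.4 0.8 0.5] gap 0.998
tool shift mm [ 1.909e+02  1.400e+00 -1.000e-01] turn deg [-0.24  0.02  0.04]
```

Request:
servo_tool(moves=[0.04,0.0014,0,-0.24,0,0,1,0.04,0,0,0,0,0,1,0.04,0,0,0,0,0,1,0.035,0,0,0,0,0,1,0.02,0,0,0,0,0,1,0.015,0,0,0,0,0,1,0,0,0,0,0,0,1,0,0,0,0,0,0,1])

```text
time: 4.3
tool_pos: [0.5188, 0.335, 0.042]
eef_rot: [0.47, 0.529, 0.47, -0.528]
ft_force: [0.2, 0.1, -0.1]
finger_gap: 0.997
```

Request:
servo_tool(moves=[0,0,0,0,0,0,-1,0,0,0,0,0,0,-1,0,0,0,0,0,0,-1,0,0,0,0,0,0,-1,0,0,0,0,0,0,-1,0,0,0,0,0,0,-1,0,0,0,0,0,0,-1,0,0,0,0,0,0,-1,0,0,0,0,0,0,-1,0,0,0,0,0,0,-1], squeeze=40)

```text
time: 5.3
tool_pos: [0.5188, 0.3346, 0.0419]
eef_rot: [0.47, 0.529, 0.47, -0.528]
ft_force: [-0.7, -1.1, 6.4]
finger_gap: 0.345
```

Request:
servo_tool(moves=[-0.01,0,0,0,0,0,-1,-0.02,0,0,0,0,0,-1,-0.035,0,0,0,0,0,-1,-0.035,0,0,0,0,0,-1,-0.01,0,0,0,0,0,-1,0,0,0,0,0,0,-1,0,0,0,0,0,0,-1])

```text
time: 6.0
tool_pos: [0.5181, 0.3337, 0.1503]
eef_rot: [-0.47, -0.528, -0.47, 0.529]
ft_force: [0.4, -0.1, -1.5]
finger_gap: 0.346
```

```bash
python3 d.py 0.5118 0.0844 0.14 -11.4; python3 - <<'E'
from h import *
c=cam('side'); im=c['img'][120:340,240:440,::-1]; im=cv2.resize(im,None,fx=2.7,fy=2.7,interpolation=cv2.INTER_CUBIC); cv2.imwrite('pics/lift.png',im)
E
```

```text
t 6.0 pos [0.5181 0.3337 0.1503] F [ 0.4 -0.1 -1.5] gap 0.346
tool shift mm [ 10.6  22.7 248.3] turn deg [4.73 0.08 0.04]
```

View pics/lift.png

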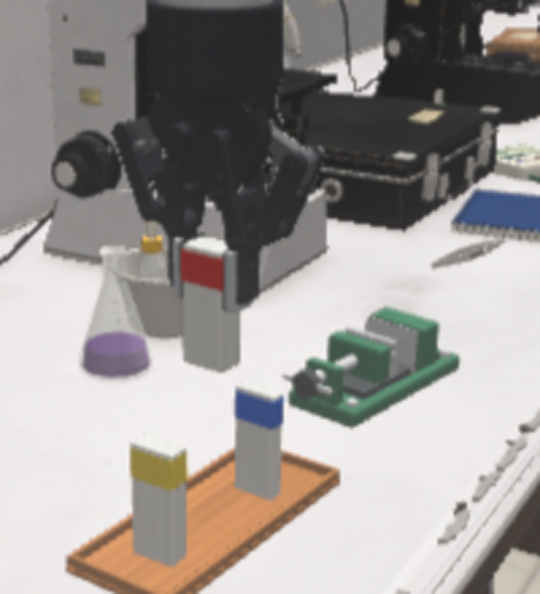

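Red is held upright, with its foot at about (210,362) in the crop, and both other spacers are standing. Moving it over the vice.

Request:
servo_tool(moves=[0,0.003,0.03,0,0,0,-1,0,0.0033,0.036,0,0,0,-1,0,0.0033,0.036,0,0,0,-1,0,0.0033,0.036,0,0,0,-1,0,0.0033,0.036,0,0,0,-1,0,0.0033,0.036,0,0,0,-1,0,0.0032,0.0253,0,0,0,-1,0,0,0.013,0,0,0,-1,0.01,0,0,4.73,0,0,-1,0,0,0,0,0,0,-1,0,0,0,0,0,0,-1])

```text
time: 7.15
tool_pos: [0.5117, 0.0862, 0.1409]
eef_rot: [-0.448, -0.546, -0.449, 0.547]
ft_force: [0.2, 0.2, -0.4]
finger_gap: 0.347
```

```bash
python3 d.py 0.5119 0.0849 0.094 -11.4; python3 - <<'E'
from h import *
c=cam('top'); np.savez('top1.npz',**c); im=c['img'][235:325,340:460,::-1]; im=cv2.resize(im,None,fx=6,fy=6,interpolation=cv2.INTER_CUBIC); cv2.imwrite('pics/over.png',np.clip(im*1.6,0,255).astype(np.uint8))
c=cam('side'); np.savez('side1.npz',**c)
E
```

```text
t 7.15 pos [0.5117 0.0862 0.1409] F [ 0.2  0.2 -0.4] gap 0.347
tool shift mm [46.9  0.5  1.2] turn deg [ 0.21 -0.01  0.07]
```

Request:
servo_tool(moves=[0.02,0.0005,0.0012,0.2,0,0,-1,0.02,0,0,0,0,0,-1,0.006,0,0,0,0,0,-1,0,0,0,0,0,0,-1,0,0,0,0,0,0,-1])

```text
time: 7.75
tool_pos: [0.5128, 0.0845, 0.096]
eef_rot: [0.447, 0.548, 0.447, -0.547]
ft_force: [1.3, 0.3, -1.4]
finger_gap: 0.344
```

```bash
python3 d.py 0.5119 0.0849 0.058 -11.4; python3 - <<'E'
from h import *
c=cam('side'); im=c['img'][190:290,330:430,::-1]; im=cv2.resize(im,None,fx=6,fy=6,interpolation=cv2.INTER_CUBIC); cv2.imwrite('pics/over2.png',im)
E
```

```text
t 7.75 pos [0.5128 0.0845 0.096 ] F [ 1.3  0.3 -1.4] gap 0.344
tool shift mm [38.  -1.  -0.2] turn deg [-0.14 -0.03 -0.03]
```

View pics/over2.png

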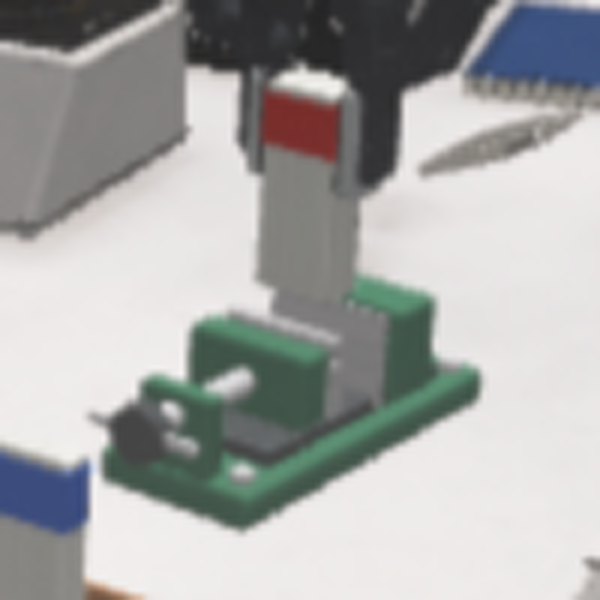

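Red hangs over the gap, with its foot at about (305,285) and just above the jaw tops. Going down slowly while watching the force.

Request:
servo_tool(moves=[0.004,-0.001,0,-0.1,0,0,-1,0.004,0,0,0,0,0,-1,0.002,0,0,0,0,0,-1,0,0,0,0,0,0,-1])

```text
time: 8.2
tool_pos: [0.5113, 0.084, 0.085]
eef_rot: [-0.447, -0.547, -0.447, 0.548]
ft_force: [0.1, 0.3, -0.9]
finger_gap: 0.347
```

Request:
servo_tool(moves=[0.002,0,0,0,0,0,-1,0.002,0,0,0,0,0,-1,0,0,0,0,0,0,-1])

```text
time: 8.5
tool_pos: [0.5113, 0.0841, 0.081]
eef_rot: [-0.447, -0.547, -0.447, 0.548]
ft_force: [0.2, 0.3, -0.8]
finger_gap: 0.347
```

Request:
servo_tool(moves=[0.002,0,0,0,0,0,-1,0,0,0,0,0,0,-1])

```text
time: 8.7
tool_pos: [0.5114, 0.0839, 0.0791]
eef_rot: [-0.447, -0.547, -0.447, 0.548]
ft_force: [-0.3, -0.8, -1.3]
finger_gap: 0.345
```

Request:
servo_tool(moves=[0.002,0,0,0,0,0,-1,0,0,0,0,0,0,-1])

```text
time: 8.9
tool_pos: [0.5115, 0.0835, 0.0772]
eef_rot: [-0.448, -0.547, -0.447, 0.548]
ft_force: [-0.9, -4.1, 0.7]
finger_gap: 0.351
```

Request:
servo_tool(moves=[0.002,0,0,0,0,0,-1,0,0,0,0,0,0,-1])

```text
time: 9.1
tool_pos: [0.5116, 0.0838, 0.0752]
eef_rot: [-0.448, -0.548, -0.447, 0.548]
ft_force: [0.1, -3.7, 0.4]
finger_gap: 0.344
```

Request:
servo_tool(moves=[0.002,0,0,0,0,0,-1,0,0,0,0,0,0,-1])

```text
time: 9.3
tool_pos: [0.5114, 0.0839, 0.073]
eef_rot: [-0.447, -0.547, -0.447, 0.548]
ft_force: [1.1, -2.2, -1.6]
finger_gap: 0.342
```

Request:
servo_tool(moves=[0.002,0,0,0,0,0,-1,0.002,0,0,0,0,0,-1,0,0,0,0,0,0,-1])

```text
time: 9.6
tool_pos: [0.5112, 0.084, 0.0688]
eef_rot: [-0.447, -0.547, -0.448, 0.548]
ft_force: [0.4, -2.4, -3.6]
finger_gap: 0.343
```

Request:
servo_tool(moves=[0.002,0,0,0,0,0,-1,0.002,0,0,0,0,0,-1,0,0,0,0,0,0,-1])

```text
time: 9.9
tool_pos: [0.5113, 0.084, 0.0649]
eef_rot: [-0.447, -0.547, -0.447, 0.548]
ft_force: [0.3, -3.1, -3.4]
finger_gap: 0.35
```

Request:
servo_tool(moves=[0.002,0,0,0,0,0,-1,0.002,0,0,0,0,0,-1,0,0,0,0,0,0,-1])

```text
time: 10.2
tool_pos: [0.5114, 0.084, 0.061]
eef_rot: [-0.447, -0.547, -0.447, 0.548]
ft_force: [1.4, -4.4, -3.6]
finger_gap: 0.348
```

Request:
servo_tool(moves=[0.0015,0,0,0,0,0,-1,0,0,0,0,0,0,-1])

```text
time: 10.4
tool_pos: [0.5114, 0.084, 0.0596]
eef_rot: [-0.447, -0.547, -0.447, 0.548]
ft_force: [0.9, -4.4, -2.3]
finger_gap: 0.346
```

Request:
servo_tool(moves=[0.001,0,0,0,0,0,-1,0,0,0,0,0,0,-1])

```text
time: 10.6
tool_pos: [0.5115, 0.0841, 0.0587]
eef_rot: [-0.447, -0.548, -0.447, 0.548]
ft_force: [-0.2, -4.3, -0.5]
finger_gap: 0.347
```

Request:
servo_tool(moves=[0.001,0,0,0,0,0,-1,0,0,0,0,0,0,-1])

```text
time: 10.8
tool_pos: [0.5115, 0.0842, 0.0579]
eef_rot: [0.447, 0.548, 0.447, -0.548]
ft_force: [-1.3, -4.1, 1.8]
finger_gap: 0.347
```

Request:
servo_tool(moves=[0.001,0,0,0,0,0,-1,0,0,0,0,0,0,-1])

```text
time: 11.0
tool_pos: [0.5116, 0.0842, 0.0578]
eef_rot: [0.448, 0.548, 0.447, -0.548]
ft_force: [-5.1, -5.5, 16.9]
finger_gap: 0.343
```

Request:
servo_tool(moves=[0.001,0,0,0,0,0,-1,0,0,0,0,0,0,-1,0,0,0,0,0,0,-1])

```text
time: 11.3
tool_pos: [0.5117, 0.0844, 0.0577]
eef_rot: [0.448, 0.548, 0.447, -0.547]
ft_force: [-8.6, -7.6, 29.1]
finger_gap: 0.347
```

```bash
python3 d.py 0.5119 0.0849 0.058 -11.4; python3 - <<'E'
from h import *
c=cam('side'); im=c['img'][190:290,330:430,::-1]; im=cv2.resize(im,None,fx=6,fy=6,interpolation=cv2.INTER_CUBIC); cv2.imwrite('pics/in.png',im)
E
```

```text
t 11.3 pos [0.5117 0.0844 0.0577] F [-8.6 -7.6 29.1] gap 0.347
tool shift mm [-0.3  0.1 -0.6] turn deg [-0.09  0.05 -0.09]
```

View pics/in.png

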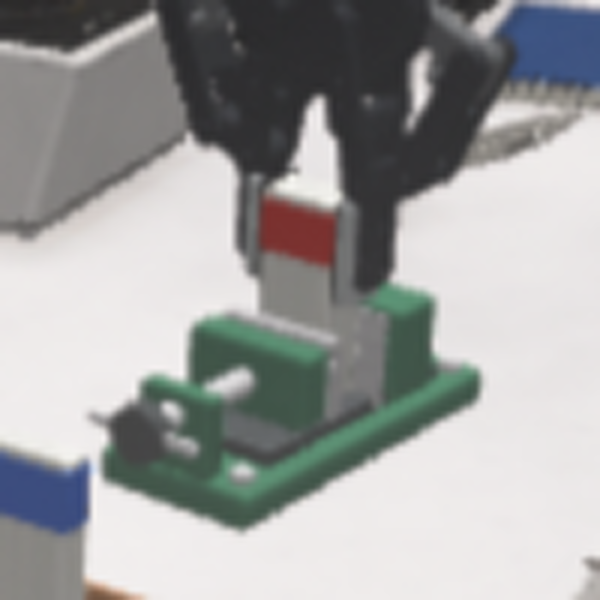

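Red reached hard contact at TCP z = 0.0578, which is the seat height, with about 4 N of push toward the fixed jaw on the way. I'll ease off and let go so the spring can seat it.

Request:
servo_tool(moves=[-0.0018,0,0,0,0,0,-1,0,0,0,0,0,0,-1,0,0,0,0,0,0,-0.2,0,0,0,0,0,0,-0.1,0,0,0,0,0,0,0,0,0,0,0,0,0,0.1,0,0,0,0,0,0,0.1,0,0,0,0,0,0,0.1])

```text
time: 12.15
tool_pos: [0.5115, 0.0843, 0.0576]
eef_rot: [0.447, 0.548, 0.447, -0.547]
ft_force: [0.4, 0.4, -0.2]
finger_gap: 0.554
```

Request:
servo_tool(moves=[0,0,0,0,0,0,-1,0,0,0,0,0,0,-1,0,0,0,0,0,0,-1,0,0,0,0,0,0,-1,0,0,0,0,0,0,-1,0,0,0,0,0,0,-1], squeeze=40)

```text
time: 12.75
tool_pos: [0.5115, 0.0842, 0.0577]
eef_rot: [0.447, 0.548, 0.447, -0.548]
ft_force: [-0.2, -0.2, 3.0]
finger_gap: 0.347
```

Request:
servo_tool(moves=[-0.002,0,0,0,0,0,-1,-0.001,0,0,0,0,0,-1,-0.001,0,0,0,0,0,-1])

```text
time: 13.05
tool_pos: [0.511, 0.0842, 0.0613]
eef_rot: [-0.447, -0.547, -0.448, 0.548]
ft_force: [-0.6, 1.5, -7.0]
finger_gap: 0.348
```

Request:
servo_tool(moves=[-0.001,0,0,0,0,0,-1,-0.001,0,0,0,0,0,-1])

```text
time: 13.25
tool_pos: [0.5112, 0.0842, 0.0635]
eef_rot: [-0.447, -0.547, -0.448, 0.548]
ft_force: [0.8, 0.3, -7.9]
finger_gap: 0.347
```

Lifting shows a steady drag of about 7 N over the weight, so red is pinched and fits. I'll press it back home and let go.

Request:
servo_tool(moves=[0.002,0,0,0,0,0,-1,0.002,0,0,0,0,0,-1,0.001,0,0,0,0,0,-1,0.001,0,0,0,0,0,-1,0,0,0,0,0,0,-1])

```text
time: 13.75
tool_pos: [0.5121, 0.084, 0.0577]
eef_rot: [0.448, 0.548, 0.447, -0.547]
ft_force: [1.2, -1.1, 3.0]
finger_gap: 0.342
```

Request:
servo_tool(moves=[0.001,0,0,0,0,0,-1,0,0,0,0,0,0,-1,0,0,0,0,0,0,-1])

```text
time: 14.05
tool_pos: [0.512, 0.0841, 0.0576]
eef_rot: [0.448, 0.548, 0.447, -0.547]
ft_force: [-1.6, -2.0, 15.7]
finger_gap: 0.343
```

Request:
servo_tool(moves=[-0.001,0,0,0,0,0,-1,0,0,0,0,0,0,-1,0,0,0,0,0,0,-0.2,0,0,0,0,0,0,-0.1,0,0,0,0,0,0,0.1,0,0,0,0,0,0,0.4,0,0,0,0,0,0,0.4,0,0,0,0,0,0,0.4])

```text
time: 14.85
tool_pos: [0.5114, 0.0841, 0.0576]
eef_rot: [-0.447, -0.548, -0.447, 0.548]
ft_force: [0.3, -0.1, -0.5]
finger_gap: 0.701
```

Request:
servo_tool(moves=[-0.01,0,0,0,0,0,0.4,-0.02,0,0,0,0,0,0.4,-0.03,0,0,0,0,0,0.4,-0.04,0,0,0,0,0,1,-0.04,0,0,0,0,0,1,-0.03,0,-0.04,0,0,0,1,0,0,-0.045,0,0,0,1,0,0,-0.045,0,0,0,1,0,0,-0.045,0,0,0,1,0,0,0,0,0,0,1,0,0,0,0,0,0,1])

```text
time: 15.95
tool_pos: [0.5457, 0.2572, 0.228]
eef_rot: [0.448, 0.547, 0.448, -0.547]
ft_force: [0.7, -0.7, -0.6]
finger_gap: 0.998
```

```bash
python3 - <<'E'
from h import *
t=cam('top'); s=cam('side'); print(bot.read_state()['tool_pos'])
a=cv2.resize(t['img'][235:325,180:460,::-1],None,fx=2.85,fy=2.85,interpolation=cv2.INTER_CUBIC)
b=cv2.resize(s['img'][225:345,255:420,::-1],None,fx=2.7,fy=2.7,interpolation=cv2.INTER_CUBIC)
c=cv2.resize(s['img'][215:285,335:415,::-1],(352,308),interpolation=cv2.INTER_CUBIC)
im=np.zeros((a.shape[0]+b.shape[0],800,3),np.uint8); im[:a.shape[0],:a.shape[1]]=a; im[a.shape[0]:,:b.shape[1]]=b; im[a.shape[0]:a.shape[0]+308,448:]=c
im[:a.shape[0]]=np.clip(im[:a.shape[0]]*1.6,0,255); cv2.imwrite('pics/end.png',im)
# red top in the vice: measure at z=.095
for n,z,x0,x1,y0,y1 in(('red',.095,380,425,260,305),):
    S=6; g=cv2.resize(t['img'][y0:y1,x0:x1],None,fx=S,fy=S,interpolation=cv2.INTER_CUBIC)
    h=cv2.cvtColor(g,cv2.COLOR_RGB2HSV); m=cv2.inRange(h,(0,0,100),(180,60,255))
    for k in cv2.findContours(m,cv2.RETR_EXTERNAL,cv2.CHAIN_APPROX_NONE)[0]:
        if cv2.contourArea(k)<4000: continue
        P=np.array([onz(t,*q,z) for q in (cv2.boxPoints(cv2.minAreaRect(k))+.5)/S-.5+[x0,y0]]); e=[P[1]-P[0],P[2]-P[1]]; l=[np.linalg.norm(q) for q in e]
        w=e[int(np.argmax(l))]; w=w*np.sign(w[0]); print(P.mean(0).round(4),np.round(l,4),np.degrees(np.arctan2(w[1],w[0])).round(1))
E
```

```text
[0.54639618 0.25450659 0.22776423]
```

View pics/end.png

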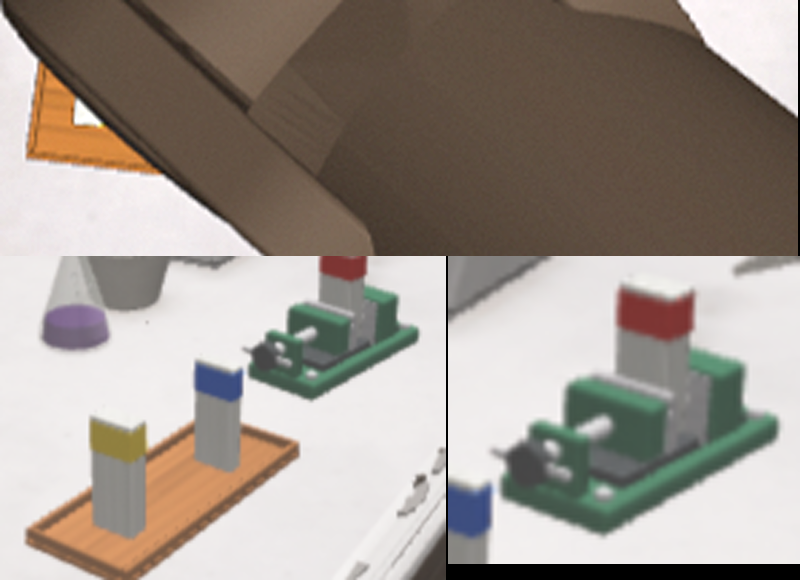

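Request:
servo_tool(moves=[0,-0.03,-0.035,0,0,0,1,0,-0.03,-0.04,0,0,0,1,0,-0.03,-0.04,0,0,0,1,0,-0.03,-0.04,0,0,0,1,0,-0.03,-0.04,0,0,0,1,0,-0.03,-0.02,0,0,0,1,0,0,0,0,0,0,1,0,0,0,0,0,0,1])

```text
time: 16.85
tool_pos: [0.4129, 0.5014, 0.2278]
eef_rot: [-0.448, -0.547, -0.447, 0.548]
ft_force: [0.8, -0.5, -0.3]
finger_gap: 0.998
```

```bash
python3 - <<'E'
from h import *
t=cam('top'); s=cam('side'); print(bot.read_state()['tool_pos'])
im=np.clip(cv2.resize(t['img'][235:325,340:460,::-1],None,fx=6,fy=6,interpolation=cv2.INTER_CUBIC)*1.6,0,255).astype(np.uint8)
# expected red outline at z=.095: y 0..20, x -15..15 from measured vice pose
o=np.array([.509848,.074581]);yv=np.array([.1975,.9803]);xv=np.array([.9803,-.1975])
E=[proj(t,[*(o+xv*a+yv*b),.095]) for a,b in((-.015,0),(.015,0),(.015,.02),(-.015,.02))]
cv2.polylines(im,[((np.array(E)-[340,235]+.5)*6).astype(np.int32)],True,(0,0,255),1)
cv2.imwrite('pics/end2.png',im)
def red(c,x0,y0,x1,y1):
    h=cv2.cvtColor(c['img'][y0:y1,x0:x1],cv2.COLOR_RGB2HSV); m=cv2.inRange(h,(0,110,50),(8,255,255))|cv2.inRange(h,(172,110,50),(180,255,255))
    p=np.argwhere(m)[:,::-1]+[x0,y0]; return p.min(0),p.max(0)
print('side band bbox',red(s,360,190,420,260))
print('expected top/foot corners side',[proj(s,[*(o+xv*a+yv*.02),.095]).round(1).tolist() for a in(-.015,.015)])
E
```

```text
[0.41479789 0.5001512  0.22760037]
side band bbox (array([374, 224]), array([389, 233]))
expected top/foot corners side [[385.8, 223.7], [373.7, 220.3]]
```

View pics/end2.png

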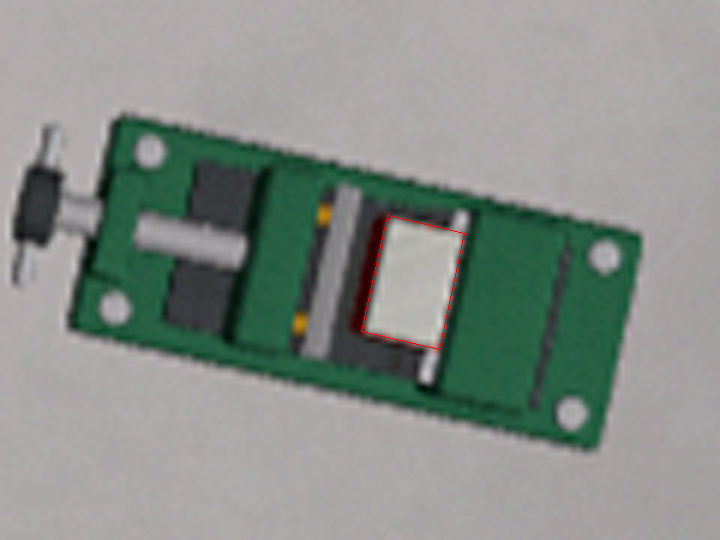

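Red's top face lies on the predicted outline, square to the jaws and against the fixed side. The fingers are clear of everything, so I'm handing in.

```bash
python3 -c "
from station import bot
print(bot.finish_job())"
```

```text
the job is handed in; nothing more can be done
None
```

The red 20 mm spacer fits, and I left it in the vice, square and upright, on the seat and against the fixed jaw. I handed the job in at about 17 s.

**Finding the fit:** The camera image put the opening at about 18.5 mm, so I tried red first. It slid down with about 4 N of sprung push and stopped hard at seat height (TCP z 0.0577, expected 0.058). The peak force at the stop was about 29 N vertically.

**Fit check:** I let go, regripped and lifted it about 6 mm. It dragged with roughly 7 N beyond its weight, so it is pinched. I then pressed it home again at 16 N and released it.

**Final pictures:** From above, red's top face matches the outline predicted for a seated spacer against the fixed jaw. In the last side picture blue and yellow stand upright in the tray. I never touched them, the flask or the canister.

**Not checked or unclear:**
- I did not try yellow and blue in the vice. Red being gripped rules out the thinner ones.
- The vertical force read about 2.5 N low during the first slide down, so that slide showed no drag. I relied on the lift test for the fit.
- The side view put the top of the red band 0 to 4 pixels lower than I predicted for the spacer's top edge. I took this as the band starting below that edge.

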